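# Set the butter in its nest and hold a bread roll up in the tongs

## Task

Finish the snack tray: first stand the square butter pot fully down in the square nest of the wooden tray and let go of it. Then take the spring tongs, close them on the bread roll on the round board, lift it, and finish while still holding the roll in the tongs, still, over the middle of the tray and well clear above the pots; do not put it down. Do not touch the roll with the gripper, and leave the jam jar, the red dice cup and the remote control where they are.

Things in the scene. Friction and masses are not known exactly. Their poses are not given: they have to be found in the camera images.
- butter_pot: Square white ceramic pot with a pale wooden lid that does not come off, 50 x 50 mm, 52 mm high (ceramic 44 mm high, then the lid, 46 x 46 mm), about 220 g, loose on the table. Origin: centre of its underside; x and y along its sides, z up.
- tray: Dark wooden tray block, 110 mm (x) x 220 mm (y) x 20 mm high, fixed to the table, at any yaw. Origin: centre of its underside. A square nest lies 55 mm to its -y, a round nest (55 mm across, holding the jam jar) 55 mm to its +y; both 12 mm deep.
- square_nest (a point): Centre of the floor of the square nest in the tray: 55 x 55 mm, sides along the tray's x and y, 12 mm deep, floor 8 mm above the table, mouth chamfered 2 mm. The butter pot's underside rests on this point when seated.
- tray_middle (a point): Middle of the tray's top face, 20 mm above the table, between the two nests.
- jam_jar: Round red jam jar with brass lid, 50 mm across, 52 mm high, standing loose in the round nest; leave it alone. Origin: centre of its underside.
- board: Round pale wooden board, 150 mm across, 15 mm thick, fixed to the table. Origin: centre of its underside.
- roll: Round golden bread roll with a floury cross, rigid, 46 mm across (upright sides from 6 to 26 mm above its underside), 40 mm high, about 45 g, loose on the board. Origin: centre of its underside.
- tongs: Steel spring tongs lying flat, loose, about 105 g, 220 mm long: two arms side by side, hinged at the back, opening sideways in the table plane. Origin: centre line, table level, under the middle of the black rubber grips. x points to the jaws (tips 120 mm ahead; hinge 85 mm behind, end of its 26 mm wide block 100 mm behind), z up. The arms mirror each other about x. Balanced near the grips.
- tongs_jaws (a point): Middle between the jaws, 100 mm ahead of the tongs' origin, 13 mm above their underside. Jaws: upright steel plates 26 mm high from the underside up, 40 mm long with ends bent in; open they leave about 90 mm clear at the middle, 75 mm at the rear end; parallel when 46 mm apart.
- tongs_grip (a point): Where to pinch: middle between the rubber grips, 12 mm above the tongs' underside. Grips 68 mm long, 24 mm high; over their outer faces 56 mm when open, about 36 mm with the jaws on the roll, faces parallel midway. Pinch both from above: about 5 N a side starts to close the spring, 10 N brings the jaws to the roll; held at 50 mm the tongs can be carried with jaws still wide open.
- tongs_left (a joint): Closing angle of the left tongs arm (the right mirrors it), rad: 0 fully open, 0.12 jaws on a 46 mm roll, 0.235 shut.
- dice_cup: Red dice cup, standing open upward, 68 mm across, 90 mm high, loose; leave it alone. Origin: centre of its underside.
- remote: Black remote control, 42 x 150 x 18 mm, lying loose, length along its y; leave it alone. Origin: centre of its underside.
Mind the look-alikes: they are no part of the job. Several things look just like the tongs: the one meant starts nearest to the robot's base.

How it is judged:
On the way, in this order (a step that is already met when the one before it is completed fails the run):
1. the butter pot stands fully down in the square nest, released (horizontal distance between butter_pot and square_nest below 0.006 m and z of butter_pot in the frame of square_nest below 0.004 m and angle between butter_pot's own z axis and vertical below 0.1 rad and contact force between the fingers and butter_pot below 0.1 N and linear speed of butter_pot below 0.02 m/s), for 0.2 s.
2. the roll is lifted off the board in the gripped tongs (height (world z) of each of roll, tongs_jaws above 0.065 m and contact force between tongs and roll above 0.4 N and contact force between the fingers and tongs above 1 N and contact force between each of the fingers, the arm and roll below 0.1 N and contact force between roll and jam_jar below 0.1 N and contact force between roll and butter_pot below 0.1 N and height (world z) of tongs_grip above 0.05 m), for 0.2 s.
At the end, for the whole second after the job is handed in: Butter pot down in the square nest (6 mm of centre, under 4 mm off its floor), released. Roll held only by the tongs (over 0.4 N), tongs by the fingers (over 1 N); roll underside over 75 mm above the table, within 60 mm of the tray middle in plan, slower than 30 mm/s (all of step 2 and horizontal distance between butter_pot and square_nest below 0.006 m and z of butter_pot in the frame of square_nest below 0.004 m and angle between butter_pot's own z axis and vertical below 0.1 rad and contact force between the fingers and butter_pot below 0.1 N and height (world z) of roll above 0.075 m and horizontal distance between roll and tray_middle below 0.06 m and linear speed of roll below 0.03 m/s); the arm keeps its last pose, push and grip.
It fails at once if the roll is touched by the gripper or arm (contact force between any of the fingers, the arm and roll above 0.5 N).
It fails at once if the jam jar, dice cup or remote control is moved more than 20 mm (distance of any of jam_jar, dice_cup, remote from where it was at the start of the episode above 0.02 m).
It also fails if it takes over 48 s, if anything falls off the work surface, if the arm or the gripper's body presses on something with over 40 N, if the wrist force passes 120 N, or if a joint passes its speed limit or range.

## Robot

A 6-joint arm with a two-finger parallel gripper is mounted at the origin on the work surface. World frame = base frame: x ahead of the robot, y to its left, z up, the work surface at z = 0. Lengths are in m, angles in rad, forces in N, time in s.
With the tool pointing down it reaches from about 0.3 to 0.875 m from the base axis. Payload 6.4 kg.
Tool frame: the origin (TCP) lies on the centre line of the jaws, within the pads' length; the fingertips stand 25 mm ahead of it and the grasp point (between the pads) lies 6 mm ahead of it; z points along the fingers, y is the line along which they close (so a half turn about z gives the same grasp; the last joint's range is limited). The gripper opens to 85 mm and grips with 20 to 120 N. Pads are 22 mm wide; open, the fingers measure 114 mm over their backs; the gripper's body (76 mm by 85 mm) begins 54 mm behind the grasp point. The pads swing forward as they close: fully open they stand 13 mm farther back than shut.
Start: joints at [-1.493, 0.181, 1.607, -0, 1.354, -0.206], TCP at [0.161, -0.552, 0.256] pointing down, gripper open.
Joint ranges: [-2.99, 2.99], [-0.89, 2.07], [0.3, 2.58], [-1.14, 4.28], [0, 2.63], [-3.12, 3.12]. Speed limits (rad/s): [2.57, 2.57, 3.01, 3.14, 3.14, 3.14].

## Interface

Orientations are given as a unit quaternion [w, x, y, z].
In Python, from bench import get_obs, camera, hand_in, spot_in gives the robot as it stands.
- The arm moves only by the shell command python3 -m jog 'ROWS'. ROWS is JSON, one flat list of numbers, 7 for each row, row after row: the shift along the tool's x, y, z in m, then the turn, a rotation vector about the tool's x, y, z in rad, then the closure, from 0 (fully open) to 1 (shut). A call has 1 to 20 rows; each row is the pose to reach, as a shift and turn from the pose commanded when the call began, along the tool's axes at that moment; what a row does not reach only later rows make up. A row lasts 1/8 s, in which the tool goes at most 62.5 mm and 10.7 degrees, less where a joint would pass 70% of its speed; a pose out of reach is approached as far as the arm can. A call with a gripper value outside its range is refused whole. The fingers move at their own pace and stop on an object; the grip force is fixed at half the most. Time passes only in rows, so rows that repeat a pose let the fingers close. It gives the time, the measured TCP pose, the force, the opening and the grip force at its end, in the units of the state.
- get_obs(): the state, without advancing time (a new reading comes with each control period).
- camera(name): name is "side" or "top" or "wrist"; returns a dict with "frame" (480x640x3 uint8, red, green, blue), "mtx" (3x3 intrinsics, pixels), "extrinsics" (4x4, takes a point from camera to world coordinates). Camera axes: x right, y up, looking along -z (the intrinsics and any distortion apply to the point x, -y, -z); pixel columns grow to the right and rows downward; lengths in m; the calibration is good to about 2 mm. A picture is of the moment at which its call begins. There is no depth.
- hand_in(): hands the job in; it is judged then, once.
Trained networks look in a picture, given as the dict that the camera call returned (one of the last four; its "shot" number tells which), for a name from the list of things; names that differ only in an ending like _2 or _b are one class to them, and where a whole thing is asked for, a point or a joint stands for the part that bears it (a point fixed in the world has none). Each returns a list of dicts, best first, with "confidence" (0 to 1); they miss things now and then, are a little off and sometimes report something else, mostly with a low value. They report only what shows in the picture. A call takes as long as a camera call. They do not tell look-alikes from the thing itself.
- spot_in(picture, name): "xyz" ([x, y, z] in m, in world coordinates, good to about 4 mm: the middle of the surface that is visible of it).
The state is a dict: "time_s": time; "q": joint angles; "dq": joint speeds; "joint_efforts": joint torques, N m; "eef_pos": TCP position; "eef_rot": TCP orientation; "wrist_force": force on the tool from outside, world axes, zero at the start; "torque": the same for the moment, N m; "opening": opening from 0.0 (shut) to 1.0 (fully open); "grasp_force": force on a finger pad.
Only numpy, scipy, OpenCV 4.12 (cv2) and the standard library are available. Lean on these libraries where they do the work, as an engineer would, in place of code of your own. Each camera call takes 0.05 s, during which the arm holds its last target. There are 200 camera calls.

## Working session

There is one attempt and no reset: what is moved stays moved. The work goes in short steps, Python scripts to look and compute and a shell command to move; the robot and the scene stay as the last step left them, time stands still between calls to the robot, and variables do not carry over. Pictures are saved under pics/ and viewed, at most 13 in all, crops included, and the job is handed in when it is done.

```bash
mkdir -p pics; cat > h.py <<'E'
import numpy as np, cv2
from bench import get_obs, camera, spot_in
def save(p,n,crop=None,scale=1):
    f=p["frame"]
    if crop: f=f[crop[1]:crop[3],crop[0]:crop[2]]
    cv2.imwrite("pics/"+n,cv2.resize(f[:,:,::-1],None,fx=scale,fy=scale,interpolation=cv2.INTER_CUBIC))
def proj(p,X):
    E=np.array(p["extrinsics"]);K=np.array(p["mtx"]);c=(np.asarray(X,float)-E[:3,3])@E[:3,:3]
    c=c*[1,-1,-1];u=c@K.T;return u[...,:2]/u[...,2:]
def ray(p,uv,z):
    E=np.array(p["extrinsics"]);K=np.array(p["mtx"]);uv=np.atleast_2d(np.array(uv,float))
    d=np.c_[uv,np.ones(len(uv))]@np.linalg.inv(K).T*[1,-1,-1]@E[:3,:3].T
    o=E[:3,3];return o+d*((z-o[2])/d[:,2])[:,None]
E
python3 - <<'E'
from h import *
np.set_printoptions(precision=3,suppress=True)
o=get_obs();print(o["time_s"],o["eef_pos"],o["eef_rot"],o["opening"])
for c in ("top","side"):
    p=camera(c);save(p,c+"0.png");print(c,[k for k in p],np.array(p["extrinsics"])[:3,3])
    for n in ["butter_pot","tray","jam_jar","board","roll","tongs","tongs_jaws","tongs_grip","dice_cup","remote"]:
        print(n,[(np.round(d["xyz"],3).tolist(),round(d["confidence"],2),proj(p,d["xyz"]).round().tolist()) for d in spot_in(p,n)])
E
```

```text
0.0 [ 0.161 -0.551  0.255] [-0.001  0.99   0.141  0.   ] 0.9974390473731766
top ['frame', 'mtx', 'extrinsics', 'shot'] [ 0.433 -0.124  1.152]
butter_pot [([0.673, -0.032, 0.047], 0.82, [285.0, 184.0])]
tray [([0.537, 0.268, 0.019], 0.82, [167.0, 236.0])]
jam_jar [([0.485, 0.221, 0.061], 0.73, [180.0, 255.0]), ([0.533, 0.269, 0.022], 0.55, [167.0, 237.0]), ([0.733, -0.211, 0.047], 0.36, [356.0, 162.0])]
board [([0.556, -0.322, 0.016], 0.7, [397.0, 233.0]), ([0.536, 0.267, 0.02], 0.22, [168.0, 236.0])]
roll []
tongs [([0.422, -0.067, 0.024], 0.9, [297.0, 283.0]), ([0.551, -0.607, 0.016], 0.87, [508.0, 237.0]), ([0.308, -0.474, 0.016], 0.59, [458.0, 332.0])]
tongs_jaws [([0.556, -0.606, 0.012], 0.94, [507.0, 235.0]), ([0.307, -0.473, 0.02], 0.86, [458.0, 333.0]), ([0.427, -0.064, 0.022], 0.61, [296.0, 282.0]), ([0.535, 0.269, 0.022], 0.15, [167.0, 237.0])]
tongs_grip [([0.553, -0.611, 0.018], 0.97, [510.0, 236.0]), ([0.421, -0.066, 0.024], 0.95, [297.0, 284.0]), ([0.307, -0.473, 0.02], 0.71, [458.0, 333.0])]
dice_cup [([0.736, -0.21, 0.049], 0.87, [355.0, 160.0]), ([0.56, -0.31, 0.051],
[... 382 characters left out ...]
.325, 0.052], 0.69, [328.0, 293.0])]
tongs [([0.554, -0.615, 0.012], 0.95, [334.0, 438.0]), ([0.305, -0.489, 0.016], 0.89, [199.0, 378.0]), ([0.448, -0.077, 0.012], 0.62, [278.0, 231.0])]
tongs_jaws [([0.304, -0.49, 0.02], 0.96, [198.0, 377.0]), ([0.448, -0.078, 0.011], 0.83, [278.0, 232.0]), ([0.55, -0.336, 0.008], 0.71, [323.0, 311.0]), ([0.551, -0.617, 0.015], 0.58, [332.0, 438.0]), ([0.536, 0.245, 0.022], 0.39, [308.0, 156.0])]
tongs_grip [([0.448, -0.08, 0.01], 0.93, [278.0, 232.0]), ([0.551, -0.618, 0.015], 0.76, [332.0, 439.0]), ([0.308, -0.49, 0.016], 0.63, [200.0, 378.0])]
dice_cup [([0.714, -0.227, 0.062], 0.7, [392.0, 254.0])]
remote [([0.754, 0.158, 0.016], 0.96, [383.0, 172.0])]
```

View pics/top0.png

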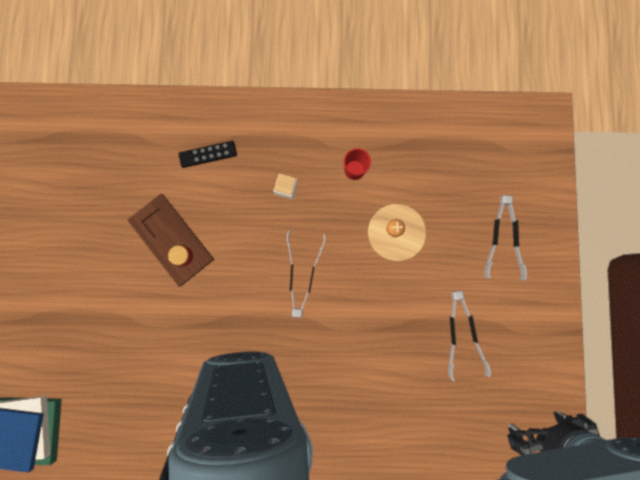

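View pics/side0.png

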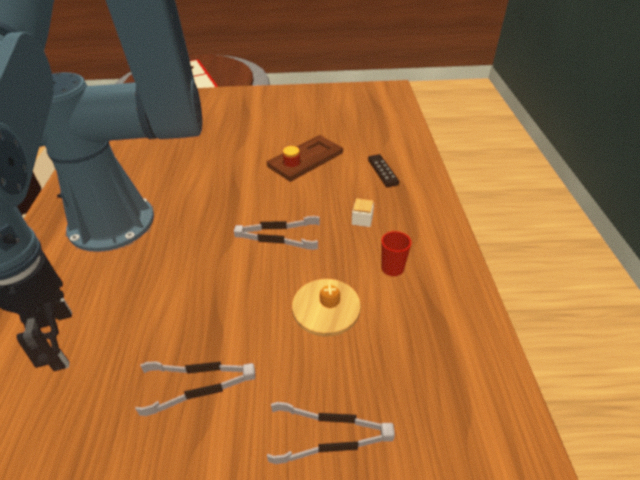

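The top view shows three tongs-like things: (297,283), the nearest to the base at 0.43 m, (458,333) at 0.56 m and (508,237) at 0.82 m. I choose (297,283). Pot at (285,184), tray at (170,240) with its empty square nest at (152,222), roll at (396,228), cup at (356,163), remote at (207,154). The side view agrees. Next is the close crop.

```bash
python3 - <<'E'
from h import *
p=camera("top");a=p["frame"][160:325,235:345];b=p["frame"][160:325,120:230]
f=np.hstack([a,b]);cv2.imwrite("pics/crop1.png",cv2.resize(f[:,:,::-1],None,fx=3.6,fy=3.6,interpolation=cv2.INTER_CUBIC))
E
```

```text
(no output)
```

View pics/crop1.png

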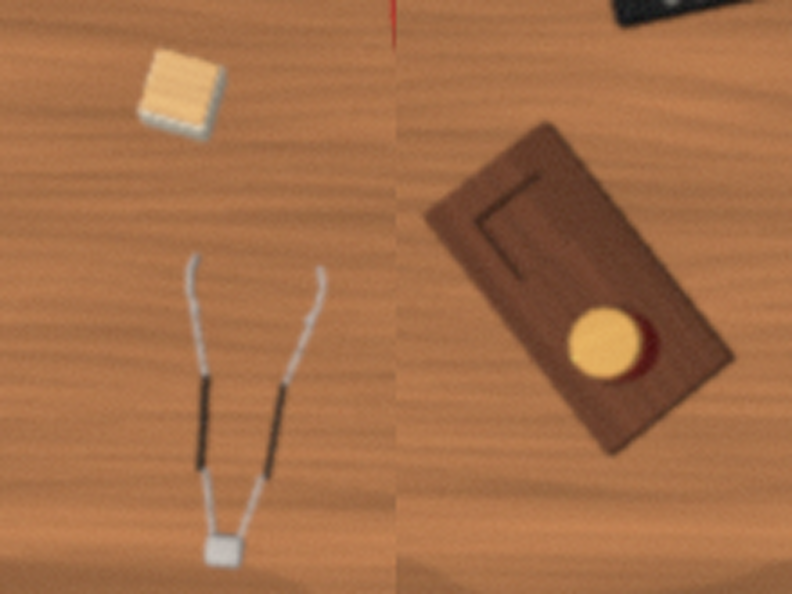

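The crop confirms tongs A: hinge at crop (223,551), grips at (204,423) and (274,431), tips at the top. The pot lid has corners (157,48), (223,67), (206,127), (140,108). The tray corners and the empty nest are clear.

```bash
cat >> h.py <<'E'
from scipy.spatial.transform import Rotation as R
def go(pos,yaw):
    "tool pointing down, tool x axis at world yaw (deg); prints shift+rotvec in tool axes; yaw mod 180 chosen near"
    o=get_obs();q=o["eef_rot"];C=R.from_quat([q[1],q[2],q[3],q[0]])
    s=C.inv().apply(np.array(pos)-o["eef_pos"])
    for k in (0,180):
        t=np.radians(yaw+k);T=R.from_matrix(np.array([[np.cos(t),np.sin(t),0],[np.sin(t),-np.cos(t),0],[0,0,-1]]))
        print("shift",s.round(4),"rot",(C.inv()*T).as_rotvec().round(3))
E
python3 - <<'E'
from h import *
np.set_printoptions(precision=4,suppress=True)
p=camera("top")
L=lambda a,z:ray(p,np.c_[235+np.array(a,float)[:,0]/3.6,160+np.array(a,float)[:,1]/3.6],z)
Rr=lambda a,z:ray(p,np.c_[120+(np.array(a,float)[:,0]-396)/3.6,160+np.array(a,float)[:,1]/3.6],z)
ang=lambda d:np.degrees(np.arctan2(d[1],d[0]))
c=L([(157,48),(223,67),(206,127),(140,108)],.052);print("pot",c.mean(0),[ang(c[(i+1)%4]-c[i])%90 for i in range(4)],np.linalg.norm(np.diff(c,axis=0),axis=1))
t=Rr([(546,122),(733,357),(613,455),(426,215)],.02);m=t.mean(0);d=(t[1]+t[2]-t[0]-t[3]);d/=np.linalg.norm(d)
print("tray",m,"+y dir",d,ang(d),"nest",m-.055*d,np.linalg.norm(np.diff(t,axis=0),axis=1))
h=L([(223,551)],.02)[0];g=L([(204,423),(274,431)],.024);j=L([(197,257),(320,270)],.026)
print("tongs hinge",h,"grip",g,g.mean(0),"jaws",j,ang(j.mean(0)-h),ang(g.mean(0)-h))
for n in("roll","board"):print(n,spot_in(p,n))
go([c.mean(0)[0]-.06,c.mean(0)[1],.22],ang(c[1]-c[0]))
E
```

```text
pot [ 0.67   -0.0336  0.052 ] [np.float64(74.7302328432133), np.float64(75.81484533618698), np.float64(74.79857308269159), np.float64(76.07638445220425)] [0.0484 0.0443 0.0482]
tray [0.5277 0.2586 0.02  ] +y dir [-0.7611 -0.6486  0.    ] -139.56278432286862 nest [0.5695 0.2943 0.02  ] [0.2187 0.1075 0.2201]
tongs hinge [ 0.3479 -0.0688  0.02  ] grip [[ 0.4365 -0.0535  0.024 ]
 [ 0.4319 -0.1028  0.024 ]] [ 0.4342 -0.0781  0.024 ] jaws [[ 0.5535 -0.0457  0.026 ]
 [ 0.5458 -0.1331  0.026 ]] -5.835378995305236 -6.1918723068682135
roll [{'xyz': [0.5624, -0.3133, 0.0505], 'confidence': 0.81}, {'xyz': [0.5532, -0.3263, 0.0155], 'confidence': 0.68}]
board [{'xyz': [0.5517, -0.3262, 0.016], 'confidence': 0.79}, {'xyz': [0.7331, -0.212, 0.0478], 'confidence': 0.28}]
shift [ 0.5762 -0.372   0.0363] rot [0.    0.    2.121]
shift [ 0.5762 -0.372   0.0363] rot [-0.     0.    -1.021]
```

```bash
python3 -m jog '[0.633,-0.355,0.055,0,0,-1.03,0, 0.633,-0.355,0.055,0,0,-1.03,0, 0.633,-0.355,0.055,0,0,-1.03,0, 0.633,-0.355,0.055,0,0,-1.03,0, 0.633,-0.355,0.055,0,0,-1.03,0, 0.633,-0.355,0.055,0,0,-1.03,0, 0.633,-0.355,0.055,0,0,-1.03,0, 0.633,-0.355,0.055,0,0,-1.03,0, 0.633,-0.355,0.055,0,0,-1.03,0, 0.633,-0.355,0.055,0,0,-1.03,0, 0.633,-0.355,0.055,0,0,-1.03,0, 0.633,-0.355,0.055,0,0,-1.03,0, 0.633,-0.355,0.055,0,0,-1.03,0, 0.633,-0.355,0.055,0,0,-1.03,0, 0.633,-0.355,0.055,0,0,-1.03,0, 0.633,-0.355,0.055,0,0,-1.03,0]'; python3 - <<'E'
from h import *
p=camera("wrist");save(p,"w1.png");print(np.array(p["extrinsics"]).round(3))
print(proj(p,[.67,-.0336,.052]),spot_in(p,"butter_pot"));go([.67,-.0336,.2],75.3)
E
```

```text
time_s: 3.3
eef_pos: [0.6689, -0.0351, 0.2017]
eef_rot: [0.0, 0.792, 0.61, 0.0]
wrist_force: [0.7, -0.7, 0.0]
opening: 0.999
grasp_force: 0.0
[[ 0.967  0.244  0.08   0.69 ]
 [-0.257  0.917  0.306  0.044]
 [ 0.001 -0.317  0.949  0.319]
 [ 0.     0.     0.     1.   ]]
[319.05269614 224.4682877 ] [{'xyz': [0.6738, -0.0257, 0.0492], 'confidence': 0.67}]
shift [0.0014 0.0006 0.0017] rot [ 0.     0.    -0.002]
shift [0.0014 0.0006 0.0017] rot [ 0.00e+00 -1.00e-03  3.14e+00]
```

View pics/w1.png

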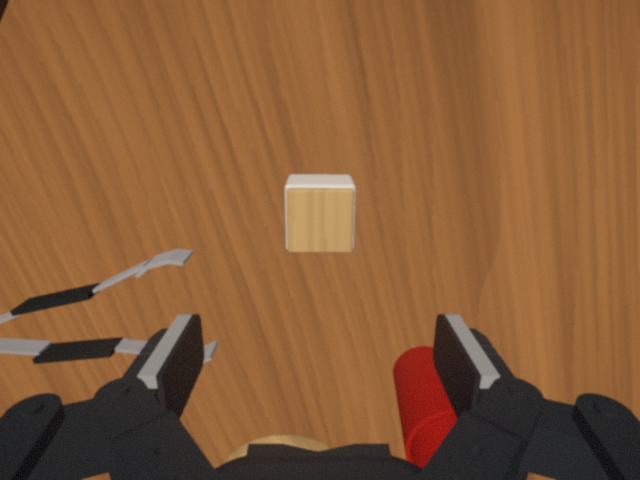

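The wrist view shows the lid square to the tool, centre at about (320,219), clear of the tongs at left and the cup at lower right.

```bash
python3 - <<'E'
from h import *
p=camera("wrist");h=cv2.cvtColor(p["frame"],cv2.COLOR_RGB2HSV)
c=ray(p,[[287,188],[354,188],[354,250],[286,250]],.052);print(c.round(4),c.mean(0).round(4))
m=c.mean(0);go([m[0],m[1],.042],75.3)
E
```

```text
[[ 0.6559 -0.003   0.052 ]
 [ 0.6994 -0.0146  0.052 ]
 [ 0.6892 -0.0578  0.052 ]
 [ 0.6428 -0.0455  0.052 ]] [ 0.6718 -0.0302  0.052 ]
shift [0.005  0.0014 0.1596] rot [ 0.     0.    -0.001]
shift [0.005  0.0014 0.1596] rot [ 0.00e+00 -1.00e-03  3.14e+00]
```

```bash
python3 -m jog '[0.004,0.001,0.06,0,0,0,0, 0.004,0.001,0.12,0,0,0,0, 0.004,0.001,0.158,0,0,0,0, 0.004,0.001,0.158,0,0,0,0, 0.004,0.001,0.158,0,0,0,1, 0.004,0.001,0.158,0,0,0,1, 0.004,0.001,0.158,0,0,0,1, 0.004,0.001,0.158,0,0,0,1, 0.004,0.001,0.158,0,0,0,1, 0.004,0.001,0.158,0,0,0,1, 0.004,0.001,0.098,0,0,0,1, 0.004,0.001,0.038,0,0,0,1]'
python3 - <<'E'
from h import *
p=camera("wrist");save(p,"w2.png");go([.5695,.2943,.2],40.4)
p=camera("top");print(spot_in(p,"butter_pot"))
E
```

```text
time_s: 4.95
eef_pos: [0.6706, -0.0302, 0.1645]
eef_rot: [-0.001, 0.792, 0.611, -0.0]
wrist_force: [1.2, 0.2, -2.6]
opening: 0.571
grasp_force: 64.0
shift [ 0.2878 -0.1849 -0.0267] rot [ 0.013 -0.005  0.609]
shift [ 0.2878 -0.1849 -0.0267] rot [ 0.006  0.017 -2.532]
[{'xyz': [0.6677, -0.0537, 0.1491], 'confidence': 0.37}, {'xyz': [0.5649, 0.2926, 0.0222], 'confidence': 0.24}]
```

View pics/w2.png

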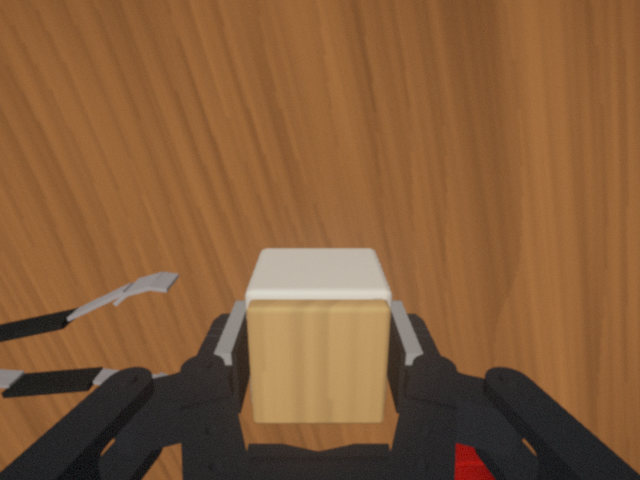

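The pot is held square between the pads, lid corners about (248,300), (389,300), (383,421), (254,421). I'll move to a viewing pose short of the nest.

```bash
python3 - <<'E'
from h import *
p=camera("wrist");o=get_obs();q=o["eef_rot"];C=R.from_quat([q[1],q[2],q[3],q[0]])
c=ray(p,[[248,300],[389,300],[383,421],[254,421]],.052+o["eef_pos"][2]-.0437);print(c.round(4));print(C.inv().apply(c.mean(0)-o["eef_pos"]).round(4))
print(o["eef_pos"])
E
python3 -m jog '[0.222,-0.226,-0.035,0,0,0.61,1, 0.222,-0.226,-0.035,0,0,0.61,1, 0.222,-0.226,-0.035,0,0,0.61,1, 0.222,-0.226,-0.035,0,0,0.61,1, 0.222,-0.226,-0.035,0,0,0.61,1, 0.222,-0.226,-0.035,0,0,0.61,1, 0.222,-0.226,-0.035,0,0,0.61,1, 0.222,-0.226,-0.035,0,0,0.61,1, 0.222,-0.226,-0.035,0,0,0.61,1]'
python3 - <<'E'
from h import *
p=camera("wrist");save(p,"w3.png");print(proj(p,[.5695,.2943,.02]),proj(p,[.5695,.2943,.008]))
E
```

```text
[[ 0.6593 -0.0025  0.1743]
 [ 0.7016 -0.0139  0.1743]
 [ 0.6902 -0.0594  0.1743]
 [ 0.6469 -0.0475  0.1743]]
[ 0.0003  0.0022 -0.0083]
[ 0.67236534 -0.03054393  0.16596968]
time_s: 6.28
eef_pos: [0.5097, 0.2405, 0.1977]
eef_rot: [0.0, 0.939, 0.344, -0.0]
wrist_force: [0.4, 0.5, -3.4]
opening: 0.568
grasp_force: 64.4
[314.97600023 104.23746574] [315.09529548 104.15170648]
```

View pics/w3.png

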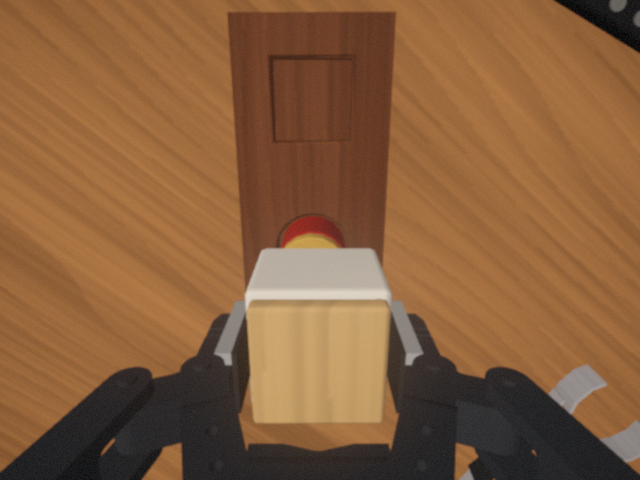

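The nest is in view with mouth corners at about (271,57), (354,57), (349,142), (275,142), nearly square to the tool.

```bash
python3 - <<'E'
from h import *
p=camera("wrist");o=get_obs();print(o["eef_pos"])
ang=lambda d:np.degrees(np.arctan2(d[1],d[0]))
c=ray(p,[[271,57],[354,57],[350,142],[275,142]],.02);n=c.mean(0)
print(n.round(4),[round(float(ang(c[(i+1)%4]-c[i])%90),2) for i in range(4)],np.linalg.norm(np.roll(c,-1,0)-c,axis=1).round(4))
e=ray(p,[[228,13],[395,13],[243,240],[385,240]],.02);print("edges",ang(e[1]-e[0])%90,ang(e[2]-e[0])%90,ang(e[3]-e[1])%90,"mid along tray y",e.mean(0))
go([n[0],n[1],.09],40.5)
E
```

```text
[0.50963322 0.24077801 0.19799304]
[0.5701 0.2972 0.02  ] [40.16, 38.84, 40.16, 40.98] [0.0558 0.0559 0.0537 0.0559]
edges 40.16569314888988 40.35987699859092 40.791543545050104 mid along tray y [0.55191286 0.28165659 0.02      ]
shift [ 0.0827 -0.004   0.108 ] rot [-0.     0.    -0.005]
shift [ 0.0827 -0.004   0.108 ] rot [1.000e-03 0.000e+00 3.137e+00]
```

```bash
python3 -m jog '[0.04,-0.004,0,0,0,0,1, 0.081,-0.004,0.03,0,0,0,1, 0.081,-0.004,0.08,0,0,0,1, 0.081,-0.004,0.122,0,0,0,1, 0.081,-0.004,0.122,0,0,0,1,0.081,-0.004,0.122,0,0,0,1]'
python3 - <<'E'
from h import *
p=camera("wrist");a=cv2.resize(p["frame"][200:440,160:480],(640,480),interpolation=cv2.INTER_CUBIC);o=get_obs();print(o["eef_pos"])
cv2.imwrite("pics/w4.png",a[:,:,::-1])
E
```

```text
time_s: 7.12
eef_pos: [0.5696, 0.2973, 0.078]
eef_rot: [0.0, 0.939, 0.344, 0.001]
wrist_force: [1.0, 0.3, -2.8]
opening: 0.569
grasp_force: 64.3
[0.57024795 0.29757949 0.07898216]
```

View pics/w4.png

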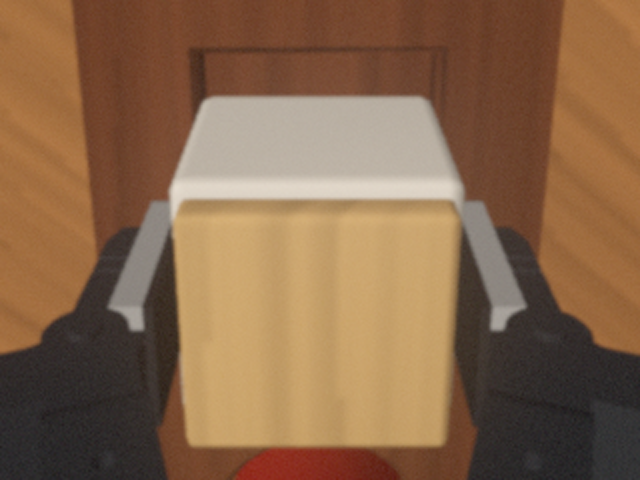

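```bash
python3 - <<'E'
from h import *
p=camera("wrist");o=get_obs();q=o["eef_rot"];C=R.from_quat([q[1],q[2],q[3],q[0]]);P=np.array(o["eef_pos"])
zb=P[2]-.0437
f=lambda x,y,z:C.inv().apply(ray(p,[[160+x/2,200+y/2]],z)[0]-P).round(4)
print(zb,"pot front L,R",f(207,97,zb),f(430,97,zb),"nest far",f(190,49,.02),f(445,49,.02),f(203,51,.02),f(433,51,.02),"tray",f(77,0,.02),f(563,0,.02))
E
```

```text
0.035598336012191076 pot front L,R [ 0.0227 -0.0236  0.0438] [0.0227 0.0238 0.0438] nest far [ 0.0287 -0.0292  0.0594] [0.0286 0.0291 0.0595] [ 0.0282 -0.0262  0.0594] [0.0281 0.0264 0.0595] tray [ 0.0402 -0.0539  0.0594] [0.04   0.055  0.0596]
```

The pot's bottom edge is within about 0.5 mm of centre over the nest in both directions (crop rows 97 and 49, columns symmetric about 318). I'll lower it.

```bash
python3 -m jog '[0,0,0.012,0,0,0,1, 0,0,0.022,0,0,0,1, 0,0,0.026,0,0,0,1, 0,0,0.026,0,0,0,1]'
```

```text
time_s: 7.72
eef_pos: [0.5692, 0.2979, 0.0543]
eef_rot: [-0.0, 0.939, 0.345, 0.001]
wrist_force: [-9.2, -3.3, 26.2]
opening: 0.572
grasp_force: 68.4
```

```bash
python3 -m jog '[0,0,0.024,0,0,0,0.3, 0,0,0.024,0,0,0,0, 0,0,0.024,0,0,0,0, 0,0,-0.03,0,0,0,0, 0,0,-0.09,0,0,0,0, 0,0,-0.14,0,0,0,0, -0.03,0,-0.14,0,0,0,0, -0.03,0,-0.14,0,0,0,0]'
python3 - <<'E'
from h import *
p=camera("wrist");s=camera("side");print([d for d in spot_in(p,"butter_pot")]);print(spot_in(s,"butter_pot"))
a=cv2.resize(s["frame"][110:210,250:410],(480,300),interpolation=cv2.INTER_CUBIC)
f=np.zeros((600,640,3),np.uint8);f[:300,:480]=a;f[300:]=p["frame"][100:400]
cv2.imwrite("pics/w5.png",f[:,:,::-1]);
ang=lambda d:np.degrees(np.arctan2(d[1],d[0]))
go([.4342,-.0781,.2],-6)
E
```

```text
time_s: 8.72
eef_pos: [0.5446, 0.2773, 0.1909]
eef_rot: [0.0, 0.939, 0.345, 0.0]
wrist_force: [0.1, 1.8, -0.1]
opening: 0.998
grasp_force: 0.0
[{'xyz': [0.5702, 0.3016, 0.0581], 'confidence': 0.56}, {'xyz': [0.5364, 0.2731, 0.0175], 'confidence': 0.47}]
[{'xyz': [0.5644, 0.2832, 0.0465], 'confidence': 0.85}]
shift [-0.3155  0.1994 -0.0102] rot [-0.     0.     0.808]
shift [-0.3155  0.1994 -0.0102] rot [-1.000e-03 -0.000e+00 -2.333e+00]
```

View pics/w5.png

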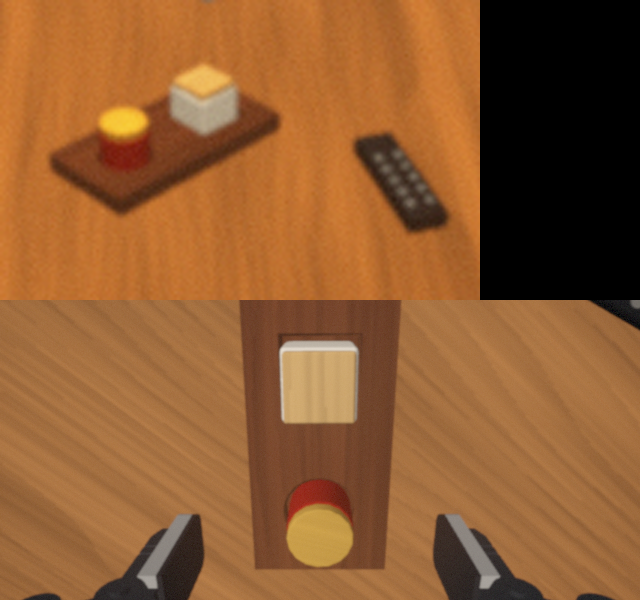

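```bash
python3 - <<'E'
from h import *
s=camera("side");t=np.radians(40.4);x=np.array([np.cos(t),np.sin(t)]);y=np.array([-x[1],x[0]]);n=np.array([.5698,.2962])
for a,b in((-1,-1),(1,-1),(1,1),(-1,1)):
  k=n+.025*(a*x+b*y);k2=n+.023*(a*x+b*y)
  print([((proj(s,[*k,z])-[250,110])*3).round(1).tolist() for z in(.02,.052)],[((proj(s,[*k2,z])-[250,110])*3).round(1).tolist() for z in(.06,.068)])
j=n-.11*x;print("jar top",((proj(s,[*j,.06])-[250,110])*3).round(1))
w=camera("wrist");ang=0
for v in [(283,248),(357,248),(356,322),(283,322)]: print(ray(w,[v],.06)[0].round(4))
E
```

```text
[[204.1, 130.0], [203.6, 103.0]] [[203.6, 94.6], [203.4, 87.7]]
[[239.1, 111.4], [239.1, 84.6]] [[236.4, 77.7], [236.4, 70.8]]
[[206.4, 93.2], [206.0, 66.5]] [[205.8, 61.1], [205.6, 54.3]]
[[171.5, 111.1], [170.5, 84.3]] [[173.0, 77.5], [172.8, 70.6]]
jar top [123.2 118.8]
[0.5242 0.2904 0.06  ]
[0.5554 0.2536 0.06  ]
[0.5143 0.2174 0.06  ]
[0.4814 0.2562 0.06  ]
```

The side view shows the pot sunk in the nest, lid level with the jar's, and its base meeting the tray at (204,132) against a predicted (204,130), so it is seated. Now the tongs.

```bash
python3 -m jog '[-0.315,0.2,-0.04,0,0,0.808,0, -0.315,0.2,-0.04,0,0,0.808,0, -0.315,0.2,-0.04,0,0,0.808,0, -0.315,0.2,-0.04,0,0,0.808,0, -0.315,0.2,-0.04,0,0,0.808,0, -0.315,0.2,-0.04,0,0,0.808,0, -0.315,0.2,-0.04,0,0,0.808,0, -0.315,0.2,-0.04,0,0,0.808,0, -0.315,0.2,-0.04,0,0,0.808,0, -0.315,0.2,-0.04,0,0,0.808,0, -0.315,0.2,-0.04,0,0,0.808,0]'
python3 - <<'E'
from h import *
p=camera("wrist");save(p,"w6.png")
go([.4342,-.0781,.03],-6)
for n in("tongs_grip","tongs_jaws"):print(spot_in(p,n))
E
```

```text
time_s: 10.4
eef_pos: [0.4349, -0.0775, 0.2301]
eef_rot: [-0.0, 0.999, -0.051, -0.0]
wrist_force: [-1.1, 0.5, 0.5]
opening: 0.999
grasp_force: 0.0
shift [-0.0006  0.0005  0.2002] rot [-0.     0.     0.002]
shift [-0.0006  0.0005  0.2002] rot [-0.    -0.    -3.139]
[{'xyz': [0.4483, -0.0694, 0.0172], 'confidence': 0.83}]
[{'xyz': [0.448, -0.0641, 0.0169], 'confidence': 0.57}]
```

View pics/w6.png

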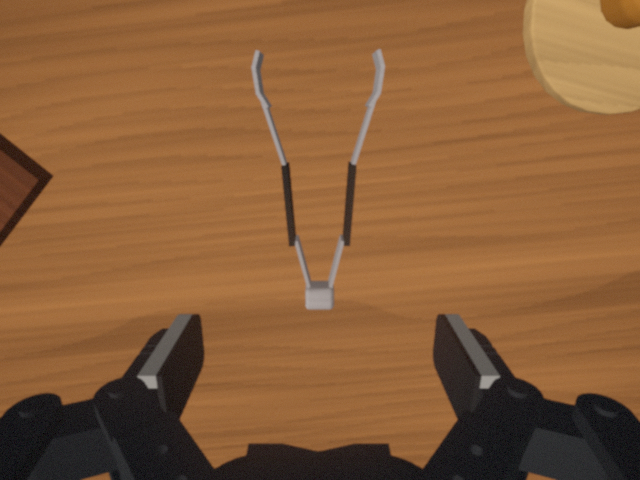

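The tongs lie straight in the tool's x direction: grips (285..291,164..244) and (352..346,164..244), hinge (319,297), tips (258,52) and (379,52).

```bash
python3 - <<'E'
from h import *
p=camera("wrist");o=get_obs();q=o["eef_rot"];C=R.from_quat([q[1],q[2],q[3],q[0]]);P=np.array(o["eef_pos"]);print(P)
for v,z in [((285,164),.024),((352,164),.024),((291,244),.024),((346,244),.024),((319,289),.024),((258,52),.026),((379,52),.026)]:
    w=ray(p,[v],z)[0];print(w.round(4),C.inv().apply(w-P).round(4))
E
```

```text
[ 0.43474435 -0.07818825  0.23026193]
[ 0.4722 -0.0548  0.024 ] [ 0.0348 -0.0271  0.2063]
[ 0.4666 -0.108   0.024 ] [0.0348 0.0264 0.2063]
[ 0.4044 -0.0511  0.024 ] [-0.0329 -0.0238  0.2063]
[ 0.3996 -0.0977  0.024 ] [-0.033   0.023   0.2063]
[ 0.3599 -0.0705  0.024 ] [-7.520e-02  1.000e-04  2.063e-01]
[ 0.5551 -0.0459  0.026 ] [ 0.1164 -0.0445  0.2043]
[ 0.5459 -0.1338  0.026 ] [0.1163 0.0438 0.2043]
```

```bash
python3 -m jog '[0.001,0,0.06,0,0,0,0, 0.001,0,0.12,0,0,0,0, 0.001,0,0.17,0,0,0,0, 0.001,0,0.195,0,0,0,0, 0.001,0,0.201,0,0,0,0, 0.001,0,0.201,0,0,0,0, 0.001,0,0.201,0,0,0,0.3, 0.001,0,0.201,0,0,0,0.43, 0.001,0,0.201,0,0,0,0.43, 0.001,0,0.201,0,0,0,0.43, 0.001,0,0.201,0,0,0,0.43]'
```

```text
time_s: 11.98
eef_pos: [0.4375, -0.0793, 0.0312]
eef_rot: [0.001, 0.999, -0.052, 0.002]
wrist_force: [-1.0, 0.1, 9.3]
opening: 0.576
grasp_force: 8.9
```

```bash
python3 -m jog '[0,0,-0.04,0,0,0,0.43, 0,0,-0.1,0,0,0,0.43, 0,0,-0.15,0,0,0,0.43, 0,0,-0.15,0,0,0,0.43]'
python3 - <<'E'
from h import *
p=camera("top");print(ray(p,[[397,228]],.055),[(d["xyz"],d["confidence"]) for d in spot_in(p,"roll")])
b=[d for d in spot_in(p,"butter_pot")];print(b);go([.4625,-.304,.18],-6)
p=camera("wrist");save(p,"w7.png")
E
```

```text
time_s: 12.48
eef_pos: [0.4386, -0.0799, 0.1843]
eef_rot: [0.002, 0.999, -0.052, 0.005]
wrist_force: [-0.2, 0.2, -1.5]
opening: 0.57
grasp_force: 6.1
[[ 0.56376644 -0.31454144  0.055     ]] [([0.5606, -0.3109, 0.0525], 0.55)]
[{'xyz': [0.5675, 0.2917, 0.0551], 'confidence': 0.86}]
shift [ 0.0508  0.2217 -0.0014] rot [-0.     0.001  0.001]
shift [ 0.0508  0.2217 -0.0014] rot [-1.000e-03 -0.000e+00 -3.141e+00]
```

View pics/w7.png

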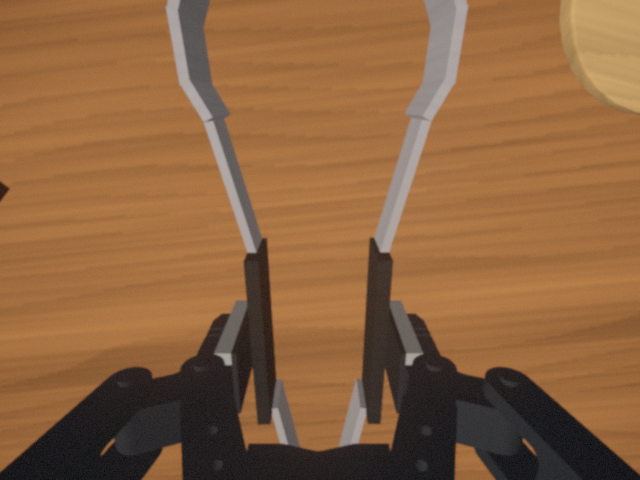

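The tongs are held evenly in the pads with the jaws still wide open (about 170..465 at the top of the picture). Next I go above the roll.

```bash
python3 -m jog '[0.0485,0.219,0.0,0,0,0,0.43, 0.0485,0.219,0,0,0,0,0.43, 0.0485,0.219,0,0,0,0,0.43, 0.0485,0.219,0.0,0,0,0,0.43, 0.0485,0.219,0.04,0,0,0,0.43, 0.0485,0.219,0.06,0,0,0,0.43, 0.0485,0.219,0.06,0,0,0,0.43, 0.0485,0.219,0.06,0,0,0,0.43]'
python3 - <<'E'
from h import *
p=camera("wrist");s=camera("side")
f=np.zeros((600,640,3),np.uint8);f[:300]=p["frame"][:300];f[300:,:480]=cv2.resize(s["frame"][230:330,240:400],(480,300),interpolation=cv2.INTER_CUBIC)
cv2.imwrite("pics/w8.png",f[:,:,::-1])
o=get_obs();q=o["eef_rot"];C=R.from_quat([q[1],q[2],q[3],q[0]]);P=np.array(o["eef_pos"]);print(P,o["wrist_force"],o["torque"])
for n,X in [("roll top",[.5625,-.313,.055])]+[(k,C.apply(k)+P) for k in((.0785,.0375,.005),(.0785,-.0375,.005),(.1185,.04,.005),(.1185,-.04,.005),(.1185,.04,.031),(.1185,-.04,.031))]:
    print(n,proj(p,X).round(),((proj(s,X)-[240,230])*3).round()+[0,300])
print(spot_in(p,"roll"))
E
```

```text
time_s: 13.68
eef_pos: [0.4612, -0.3013, 0.1192]
eef_rot: [-0.0, 0.999, -0.052, -0.0]
wrist_force: [0.8, -0.4, -1.4]
opening: 0.571
grasp_force: 6.2
[ 0.46169613 -0.30176665  0.12018614] [-0.0216018   0.57562237 -0.63767475] [ 0.00877653 -0.00203766  0.03200927]
roll top [322.  50.] [264. 474.]
(0.0785, 0.0375, 0.005) [452. 111.] [227. 456.]
(0.0785, -0.0375, 0.005) [191. 111.] [233. 376.]
(0.1185, 0.04, 0.005) [478. -53.] [287. 461.]
(0.1185, -0.04, 0.005) [165. -53.] [290. 375.]
(0.1185, 0.04, 0.031) [447. -23.] [286. 487.]
(0.1185, -0.04, 0.031) [195. -23.] [290. 401.]
[{'xyz': [0.5652, -0.3181, 0.0502], 'confidence': 0.88}, {'xyz': [0.5331, -0.3193, 0.0106], 'confidence': 0.42}]
```

View pics/w8.png

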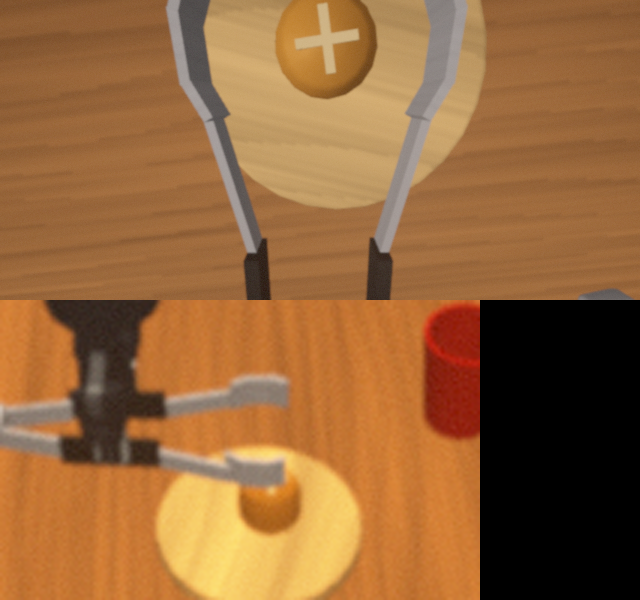

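Wrist: the roll's cross is at (326,40), between the jaws, which are symmetric about 318. Side: the jaws are level, near tip at (283,460..487) as predicted.

```bash
python3 - <<'E'
from h import *
p=camera("wrist")
o=get_obs();q=o["eef_rot"];C=R.from_quat([q[1],q[2],q[3],q[0]]);P=np.array(o["eef_pos"]);print(P)
for v in((326,40),(318,40)):
  w=ray(p,[v],.055)[0];print(w,C.inv().apply(w-P).round(4))
print(proj(p,P+C.apply([.08,0,.005])))
E
```

```text
[ 0.46169192 -0.30177619  0.12033986]
[ 0.56673909 -0.31560109  0.055     ] [0.1058 0.0028 0.0655]
[ 0.56708264 -0.31232725  0.055     ] [ 0.1058 -0.0005  0.0655]
[319.83804244 107.68459233]
```

```bash
python3 -m jog '[0.004,0.002,0,0,0,0,0.43, 0.004,0.002,0.03,0,0,0,0.43, 0.004,0.002,0.055,0,0,0,0.43, 0.004,0.002,0.070,0,0,0,0.43, 0.004,0.002,0.070,0,0,0,0.43, 0.004,0.002,0.070,0,0,0,0.5, 0.004,0.002,0.070,0,0,0,0.56, 0.004,0.002,0.070,0,0,0,0.65, 0.004,0.002,0.070,0,0,0,1, 0.004,0.002,0.070,0,0,0,1, 0.004,0.002,0.070,0,0,0,1, 0.004,0.002,0.070,0,0,0,1]'
python3 - <<'E'
from h import *
p=camera("wrist");s=camera("side")
f=np.zeros((600,640,3),np.uint8);f[:300]=p["frame"][:300];f[300:,:480]=cv2.resize(s["frame"][230:330,240:400],(480,300),interpolation=cv2.INTER_CUBIC)
cv2.imwrite("pics/w9.png",f[:,:,::-1])
E
```

```text
time_s: 15.38
eef_pos: [0.465, -0.304, 0.0494]
eef_rot: [0.0, 0.999, -0.052, 0.0]
wrist_force: [0.5, -1.1, -0.2]
opening: 0.386
grasp_force: 59.5
```

View pics/w9.png

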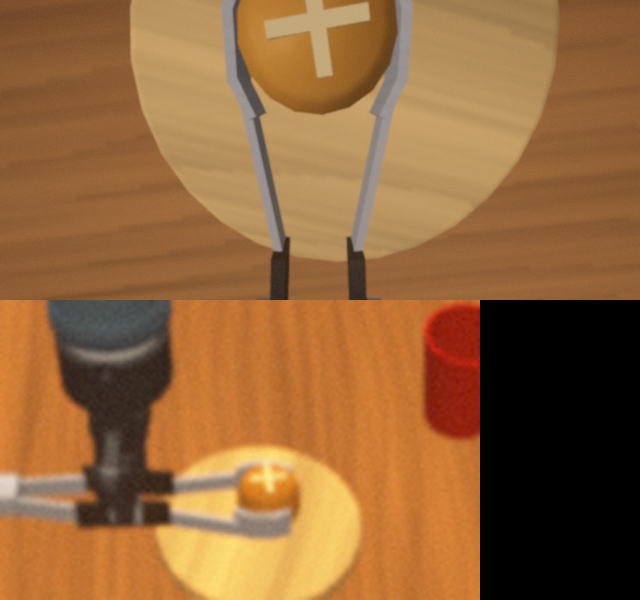

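The jaws hold the roll on both sides. Lifting gently.

```bash
python3 -m jog '[0,0,-0.01,0,0,0,1, 0,0,-0.03,0,0,0,1, 0,0,-0.06,0,0,0,1, 0,0,-0.09,0,0,0,1, 0,0,-0.12,0,0,0,1, 0,0,-0.14,0,0,0,1, 0,0,-0.15,0,0,0,1, 0,0,-0.15,0,0,0,1, 0,0,-0.15,0,0,0,1, 0,0,-0.15,0,0,0,1]'
python3 - <<'E'
from h import *
s=camera("side");print(spot_in(s,"roll"));go([.4295,.2336,.2],15)
E
```

```text
time_s: 16.73
eef_pos: [0.4644, -0.3034, 0.1982]
eef_rot: [-0.001, 0.999, -0.052, -0.001]
wrist_force: [-0.4, 1.1, -2.6]
opening: 0.395
grasp_force: 59.8
[{'xyz': [0.5625, -0.3185, 0.1961], 'confidence': 0.92}, {'xyz': [0.7553, 0.1587, 0.0171], 'confidence': 0.74}]
shift [-0.0908 -0.5306 -0.0009] rot [-0.001  0.001 -0.366]
shift [-0.0908 -0.5306 -0.0009] rot [1.000e-03 2.000e-03 2.776e+00]
```

```bash
python3 -m jog '[-0.003,-0.015,0,0,0,-0.01,1, -0.009,-0.05,0,0,0,-0.035,1, -0.016,-0.09,0,0,0,-0.06,1, -0.023,-0.13,0,0,0,-0.09,1, -0.03,-0.17,0,0,0,-0.12,1, -0.037,-0.21,0,0,0,-0.145,1, -0.044,-0.25,0,0,0,-0.17,1, -0.05,-0.29,0,0,0,-0.2,1, -0.057,-0.33,0,0,0,-0.23,1, -0.064,-0.37,0,0,0,-0.255,1, -0.07,-0.41,0,0,0,-0.28,1, -0.077,-0.45,0,0,0,-0.31,1, -0.084,-0.49,0,0,0,-0.34,1, -0.088,-0.515,0,0,0,-0.355,1, -0.091,-0.53,0,0,0,-0.366,1, -0.091,-0.53,0,0,0,-0.366,1, -0.091,-0.53,0,0,0,-0.366,1, -0.091,-0.53,0,0,0,-0.366,1, -0.091,-0.53,0,0,0,-0.366,1, -0.091,-0.53,0,0,0,-0.366,1]'
python3 - <<'E'
from h import *
s=camera("side");print(spot_in(s,"roll"),spot_in(s,"butter_pot"));p=camera("top");print(spot_in(p,"roll"),spot_in(p,"butter_pot"))
f=np.hstack([s["frame"][60:360,120:520],p["frame"][100:400,60:460]]);cv2.imwrite("pics/w10.png",f[:,:,::-1])
E
```

```text
time_s: 19.32
eef_pos: [0.4297, 0.2324, 0.1993]
eef_rot: [0.0, 0.991, 0.13, -0.0]
wrist_force: [0.7, 0.1, -1.4]
opening: 0.395
grasp_force: 59.9
[] [{'xyz': [0.5653, 0.2823, 0.0464], 'confidence': 0.83}]
[] [{'xyz': [0.5754, 0.2848, 0.0562], 'confidence': 0.8}]
```

View pics/w10.png

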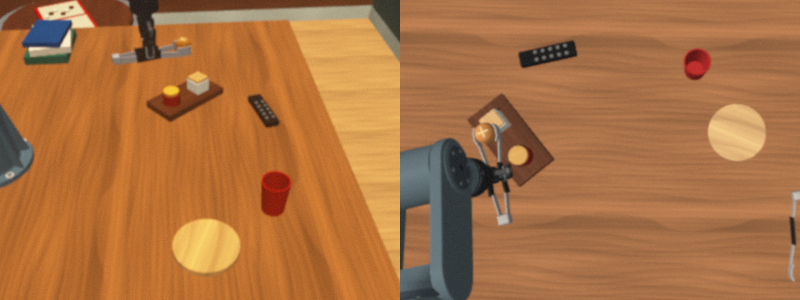

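The roll is held in the tongs above the tray (top view (485,132)). The pot is seated in the nest, and the jar, cup and remote are undisturbed.

```bash
python3 - <<'E'
from h import *
from bench import hand_in
p=camera("top");print(ray(p,[[145,232]],.203))
print(hand_in())
E
```

```text
[[0.52746454 0.25317245 0.203     ]]
the job is handed in; nothing more can be done
None
```

The job is handed in with no verdict returned: by my last camera checks the butter pot is seated and released in the square nest, and the roll is held still in the tongs about 6–8 mm (in plan) from the tray middle, its underside about 165 mm above the table.

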